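# Fetch the parallel bar from among the parts on the tooling board

## Task

The steel parallel bar lies on the plywood board, hemmed in by a drill chuck, a bronze bush and a V-block. First clear these three out of the way onto the black rubber mat, all three standing there together, leaving the bar lying in its place; then lay the bar lengthwise along the middle of the cork-topped wooden pad; last put the three back on the plywood board, each upright in the very place where it stood at the start and the V-block squared up with the board as it was.

Things in the scene. Friction and masses are not known exactly. Their poses are not given: they have to be found in the camera images.
- chuck_mid (a point): drill chuck, plain steel, standing upright on its flat end, 47 mm across, 68 mm tall, knurled ring and domed nose at the top. The point is its centre, 34 mm above its underside; z is its upright axis. Loose, 0.5 to 0.75 kg.
- bush_mid (a point): flanged bronze bush standing on its flange: flange 45 mm across and 8 mm thick at the bottom, body 36 mm across above it, 30 mm tall in all. The point is its centre, 15 mm above its underside; z is its upright axis. Loose, about 0.14 kg.
- vblock_mid (a point): steel V-block, 42 mm along its x, 51 mm along its y, 34 mm tall, the V notch open at the top and running along x, so grip it across y, on the two flat outer faces, 51 mm apart. The point is its centre, 17 mm above its underside. At the start its y axis is parallel to the board's y. Loose, about 0.4 kg.
- parallel_bar_mid (a point): plain rectangular steel parallel bar lying flat, 26 mm along its x, 130 mm along its y, 20 mm tall. The point is its centre, 10 mm above its underside. At the start it lies along the board's y, across its middle, with parts standing about 6 to 10 mm from both of its long sides. Loose, about 0.45 kg.
- home_board: fixed plywood board, 138 mm along its x, 150 mm along its y, 12 mm thick, three flush cork discs on its top where the three parts stand: at (-43, +42), (-43, -42) and (+43, 0) mm in its x, y (which part stands on which differs each time) and a flush grey felt strip along y under the bar. Origin: centre of its underside, on the bench.
- side_mat: fixed black ribbed rubber mat, 138 mm along its x, 150 mm along its y, 3 mm thick: the side area. Origin: centre of its underside, on the bench.
- bar_pad: fixed wooden pad with a flush cork strip along its middle, 52 mm along its x, 156 mm along its y, 12 mm thick; the bar shall lie along its y. Origin: centre of its underside, on the bench.
Mind the look-alikes: they are no part of the job. There is more than one size of the part that bears bush_mid; the job needs the smaller.

How it is judged:
On the way, in this order (a step that is already met when the one before it is completed fails the run):
1. chuck, bush and V-block all stand on the rubber mat, the bar still lying in its place on the board (x of chuck_mid in the frame of side_mat between -0.069 and 0.069 m and y of chuck_mid in the frame of side_mat between -0.075 and 0.075 m and height (world z) of chuck_mid below 0.045 m and angle between each of chuck_mid, bush_mid, vblock_mid's own z axis and vertical below 0.2 rad and x of bush_mid in the frame of side_mat between -0.069 and 0.069 m and y of bush_mid in the frame of side_mat between -0.075 and 0.075 m and height (world z) of bush_mid below 0.026 m and x of vblock_mid in the frame of side_mat between -0.069 and 0.069 m and y of vblock_mid in the frame of side_mat between -0.075 and 0.075 m and height (world z) of vblock_mid below 0.028 m and distance of parallel_bar_mid from where it was at the start of the episode below 0.03 m), for 0.2 s.
2. the bar lies on the pad, lengthwise along its middle, the three parts still on the mat (horizontal distance between parallel_bar_mid and bar_pad below 0.015 m and angle between the y axis of parallel_bar_mid and the y axis of bar_pad, either way round below 0.2 rad and height (world z) of parallel_bar_mid between 0.017 and 0.03 m and angle between parallel_bar_mid's own z axis and vertical below 0.15 rad and x of chuck_mid in the frame of side_mat between -0.069 and 0.069 m and y of chuck_mid in the frame of side_mat between -0.075 and 0.075 m and height (world z) of chuck_mid below 0.045 m and angle between each of chuck_mid, bush_mid, vblock_mid's own z axis and vertical below 0.2 rad and x of bush_mid in the frame of side_mat between -0.069 and 0.069 m and y of bush_mid in the frame of side_mat between -0.075 and 0.075 m and height (world z) of bush_mid below 0.026 m and x of vblock_mid in the frame of side_mat between -0.069 and 0.069 m and y of vblock_mid in the frame of side_mat between -0.075 and 0.075 m and height (world z) of vblock_mid below 0.028 m), for 0.2 s.
At the end, for the whole second after the job is handed in: The bar lies flat on the wooden pad, its centre within 15 mm of the pad's centre and its length within 0.2 rad of the pad's; chuck, bush and V-block stand upright, each within 15 mm of where it stood at the start, the V-block within 0.25 rad of square with the board; all at rest (horizontal distance between parallel_bar_mid and bar_pad below 0.015 m and angle between the y axis of parallel_bar_mid and the y axis of bar_pad, either way round below 0.2 rad and height (world z) of parallel_bar_mid between 0.017 and 0.03 m and angle between each of parallel_bar_mid, chuck_mid, bush_mid, vblock_mid's own z axis and vertical below 0.15 rad and distance of each of chuck_mid, bush_mid, vblock_mid from where it was at the start of the episode below 0.015 m and angle between the y axis of vblock_mid and the y axis of home_board, either way round below 0.25 rad and linear speed of each of chuck, bush, vblock, parallel_bar below 0.02 m/s); the robot touches nothing.
It also fails if it takes over 144 s, if anything falls off the work surface, if the arm or the gripper's body presses on something with over 40 N, if the wrist force passes 120 N, or if a joint passes its speed limit or range.

## Robot

A 6-joint arm with a two-finger parallel gripper is mounted at the origin on a cart in front of the work surface, level with it; the furniture and walls round the work are solid. World frame = base frame: x ahead of the robot, y to its left, z up, the work surface at z = 0. Lengths are in m, angles in rad, forces in N, time in s.
With the tool pointing down it reaches from about 0.35 to 0.8 m from the base axis. Payload 7.3 kg.
Tool frame: the origin (TCP) lies between the finger pads; the fingertips stand 17 mm ahead of it and the grasp point (between the pads) lies 2 mm behind it (manip.finger_overhang is the distance from the TCP to the fingertips, in m); z points along the fingers, y is the direction in which the jaws open and shut (so a half turn about z gives the same grasp; the last joint's range is limited). The gripper opens to 85 mm and grips with 20 to 120 N. Pads are 22 mm wide; open, the fingers measure 114 mm over their backs; the gripper's body (76 mm by 85 mm) begins 54 mm behind the grasp point. The pads swing forward as they close: fully open they stand 13 mm farther back than shut.
Start: joints at [-1.299, 0.342, 1.524, -0, 1.275, -0.146], TCP at [0.213, -0.48, 0.248] pointing down, gripper open.
Joint ranges: [-2.53, 2.53], [-0.77, 2.02], [0.04, 2.7], [-1, 4.14], [0.28, 2.66], [-3.11, 3.11]. Speed limits (rad/s): [2.57, 2.57, 3.14, 3.14, 3.14, 3.14].

## Interface

Orientations are given as a rotation vector (axis times angle).
In Python, from plant import manip gives the robot as it stands.
- The arm moves only by the shell command python3 -m jog 'ROWS'. ROWS is JSON, a list of rows, each a list of 7 numbers: the turn, a rotation vector about the tool's x, y, z in rad, then the shift along the tool's x, y, z in m, then the opening, from 0 (shut) to 1 (fully open). In form: [[rx, ry, rz, tx, ty, tz, gripper], ...]. A call has 1 to 8 rows; each row shifts and turns the commanded pose from where the row before left it, along the tool's axes as they then stand; what a row does not reach is not made up. A row lasts 1/10 s, in which the tool goes at most 50 mm and 8.59 degrees, less where a joint would pass 70% of its speed; a pose out of reach is approached as far as the arm can. A call with a gripper value outside its range is refused whole. The fingers move at their own pace and stop on an object; the grip force is fixed at half the most. Time passes only in rows, so rows that do not move let the fingers close. It gives the time, the measured TCP pose, the force and the opening at its end, in the units of the state.
- manip.get_state(): the state, without advancing time (a new reading comes with each control period).
- manip.snapshot(name): name is "side" or "top"; returns a dict with "img" (384x512x3 uint8, blue, green, red), "mtx" (3x3 intrinsics, pixels), "extrinsics" (4x4, takes a point from camera to world coordinates). Camera axes: x right, y up, looking along -z (the intrinsics and any distortion apply to the point x, -y, -z); pixel columns grow to the right and rows downward; lengths in m; the calibration is good to about 2 mm. A picture is of the moment at which its call begins. There is no depth.
- manip.close_job(): hands the job in, once; it reports no verdict.
Trained networks look in the newest picture that a camera, given by its name, has taken for a name from the list of things; names that differ only in an ending like _2 or _b are one class to them, and where a whole thing is asked for, a point or a joint stands for the part that bears it (a point fixed in the world has none). Each returns a list of dicts, best first, with "confidence" (0 to 1); they miss things now and then, are a little off and sometimes report something else, mostly with a low value. They report only what shows in the picture. A call takes as long as a camera call. They do not tell look-alikes from the thing itself.
- manip.spot_in(camera, target): "rect" ([left, top, width, height] in pixels, round what is visible of it).
- manip.cut_out(camera, target): "region" (384x512 bool, what is visible of it) and "rect" ([left, top, width, height] in pixels, round what is visible of it).
The state is a dict: "t": time; "joint_pos": joint angles; "dq": joint speeds; "joint_torque": joint torques, N m; "eef_pos": TCP position; "tool_rot": TCP orientation; "contact_force": force on the tool from outside, world axes, zero at the start; "moment": the same for the moment, N m; "finger_gap": finger opening in m.
Only numpy, scipy, OpenCV 4.12 (cv2) and the standard library are available. Lean on these libraries where they do the work, as an engineer would, in place of code of your own. Each camera call takes 0.05 s, during which the arm holds its last target. There are 200 camera calls.

## Working session

There is one attempt and no reset: what is moved stays moved. The work goes in short steps, Python scripts to look and compute and a shell command to move; the robot and the scene stay as the last step left them, time stands still between calls to the robot, and variables do not carry over. Pictures are saved under pics/ and viewed, about 12 in all and at most 16, crops included, and the job is handed in when it is done.

```bash
mkdir -p pics; ls; python3 - <<'E'
from plant import manip
import cv2
s=manip.get_state()
print({k:s[k] for k in('t','eef_pos','tool_rot','finger_gap')})
for c in('top','side'):
    d=manip.snapshot(c); cv2.imwrite(f'pics/{c}0.png',d['img'])
    print(c,d['mtx'].tolist() if hasattr(d['mtx'],'tolist') else d['mtx']);print(d['extrinsics'], [k for k in d])
    for n in('chuck_mid','bush_mid','vblock_mid','parallel_bar_mid','home_board','side_mat','bar_pad'):
        print(n,[([round(float(v)) for v in r['rect']],round(float(r['confidence']),2)) for r in manip.spot_in(c,n)])
E
```

```text
pics
{'t': 0.0, 'eef_pos': array([ 0.21295071, -0.47947012,  0.24764053]), 'tool_rot': array([-3.07183875e+00, -6.51228913e-01,  1.17159416e-04]), 'finger_gap': 0.08534170427703539}
top [[435.1629076910964, 0.0, 254.48476998237055], [0.0, 435.1629076910964, 192.215102113732], [0.0, 0.0, 1.0]]
[[ 0.00798359  0.99500304 -0.09952494  0.39131577]
 [-0.99976785  0.00993425  0.01911961  0.07059686]
 [ 0.02001278  0.09934919  0.99485136  1.30239549]
 [ 0.          0.          0.          1.        ]] ['img', 'mtx', 'extrinsics']
chuck_mid [([159, 198, 17, 16], 0.63), ([339, 152, 51, 27], 0.33)]
bush_mid [([141, 227, 23, 16], 0.73), ([175, 227, 15, 16], 0.67), ([106, 207, 22, 23], 0.57)]
vblock_mid [([140, 228, 20, 16], 0.55)]
parallel_bar_mid [([144, 218, 46, 9], 0.77)]
home_board [([144, 194, 50, 51], 0.91)]
side_mat [([168, 140, 55, 48], 0.7)]
bar_pad [([338, 153, 52, 29], 0.85)]
side [[388.2358894841483, 0.0, 258.18282511670026], [0.0, 388.2358894841483, 192.35352704251653], [0.0, 0.0, 1.0]]
[[-0.95715855  0.17113197 -0.23358373  0.22301767]
 [-0.28849916 -0.49447015  0.81991921  1.12892634]
 [ 0.02481421  0.85218139  0.52265776  0.73247474]
 [ 0.          0.          0.          1.        ]] ['img', 'mtx', 'extrinsics']
chuck_mid [([241, 226, 20, 26], 0.78)]
bush_mid [([233, 274, 29, 27], 0.88), ([277, 235, 14, 12], 0.56)]
vblock_mid [([265, 249, 24, 25], 0.65)]
parallel_bar_mid [([254, 234, 18, 34], 0.59)]
home_board [([235, 235, 60, 41], 0.65)]
side_mat [([188, 210, 57, 40], 0.79)]
bar_pad [([188, 211, 56, 37], 0.44)]
```

```bash
python3 - <<'E'
import cv2,numpy as np
a=cv2.imread('pics/top0.png')[110:270,80:420]
b=cv2.imread('pics/side0.png')
cv2.imwrite('pics/c1.png',cv2.resize(a,None,fx=2.35,fy=2.35,interpolation=cv2.INTER_CUBIC))
cv2.imwrite('pics/c2.png',cv2.resize(b[180:320,80:320],None,fx=3.2,fy=3.2,interpolation=cv2.INTER_CUBIC))
E
```

```text
(no output)
```

View pics/c1.png

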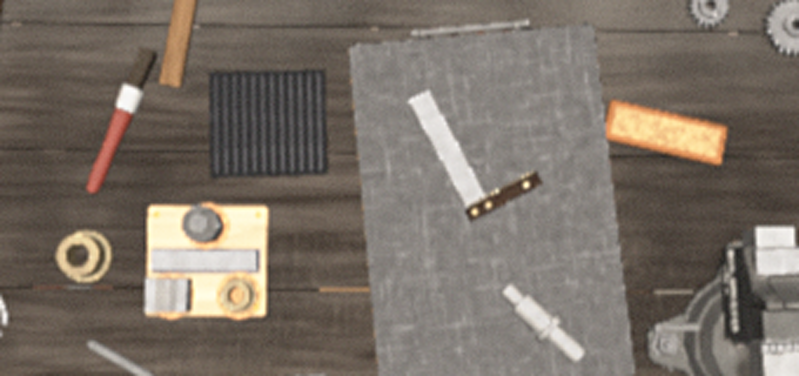

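View pics/c2.png

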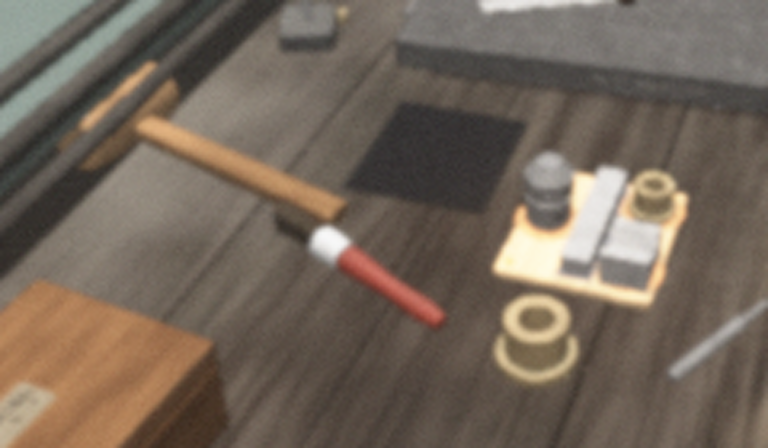

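Top view (crop): the chuck is at (167,205), bar at (167,221), V-block at (151,235) and small bush at (181,236), all on the board. The mat is at (194,162) and the pad at (364,166), turned about 15°. Look-alikes for the bush: the larger bush at (115,219) is off the board, and the one on the board is the smaller, so I take that one. The grey plate between the areas is an obstacle. Next I fit the poses.

```bash
cat > h.py <<'E'
import numpy as np,cv2
from scipy.optimize import minimize
from plant import manip
def proj(d,P):
    P=np.atleast_2d(P);E=d['extrinsics'];c=(P-E[:3,3])@E[:3,:3];c=c*[1,-1,-1]
    q=c@np.array(d['mtx']).T;return q[:,:2]/q[:,2:]
def back(d,uv,z):
    E=d['extrinsics'];r=np.linalg.solve(np.array(d['mtx']),[uv[0],uv[1],1.])*[1,-1,-1]
    r=E[:3,:3]@r;return (E[:3,3]+r*(z-E[2,3])/r[2])[:2]
def box(a,b,z0,z1): return np.array([[x,y,z] for x in(-a/2,a/2) for y in(-b/2,b/2) for z in(z0,z1)])
def cyl(*s): # (d,z)
    t=np.linspace(0,2*np.pi,32);return np.vstack([np.c_[d/2*np.cos(t),d/2*np.sin(t),0*t+z] for d,z in s])
S=8
def hullimg(uv,o):
    im=np.zeros((130*S,130*S),np.uint8);p=((uv+.5-o)*S).astype(np.float32)
    cv2.fillConvexPoly(im,np.round(cv2.convexHull(p)*16).astype(np.int32),1,shift=4);return im
def fit(views,M,x0):
    """views: list of (snap,mask); fits x,y,yaw by overlap of outlines"""
    pre=[]
    for d,m in views:
        n,l,st,_=cv2.connectedComponentsWithStats(m.astype(np.uint8));m=l==1+np.argmax(st[1:,4])
        o=np.array(cv2.boundingRect(m.astype(np.uint8))[:2])-30.
        v,u=np.nonzero(m);pts=np.vstack([np.c_[u+a,v+b] for a in(-.5,.5) for b in(-.5,.5)])
        # half-pixel stair corners grow the hull a bit; average with centres
        A=hullimg(pts,o).astype(float)*.5+hullimg(np.c_[u,v].astype(float),o)*.5
        pre.append((d,o,A))
    def f(p):
        c,s=np.cos(p[2]),np.sin(p[2]);W=M@np.array([[c,-s,0],[s,c,0],[0,0,1]]).T+[p[0],p[1],0]
        return sum(np.abs(hullimg(proj(d,W),o)-A).sum()/A.sum() for d,o,A in pre)
    r=minimize(f,x0,method='Nelder-Mead',options=dict(initial_simplex=np.array(x0)+np.array([[0,0,0],[.01,0,0],[0,.01,0],[0,0,.15]]),maxiter=150,xatol=1e-4,fatol=1e-4))
    return r.x,r.fun
MOD=dict(home_board=box(.138,.150,0,.012),side_mat=box(.138,.150,0,.003),bar_pad=box(.052,.156,0,.012))
def parts(b): return dict(chuck_mid=cyl((.047,b),(.047,b+.05),(.03,b+.068)),bush_mid=cyl((.045,b),(.045,b+.008),(.036,b+.03)),vblock_mid=box(.042,.051,b,b+.034),parallel_bar_mid=box(.026,.13,b,b+.02))
def pick(d,c,n,guess,tol=15):
    g=proj(d,[guess])[0];best=None
    for r in manip.cut_out(c,n):
        x,y,w,h=r['rect'];e=np.hypot(x+w/2-g[0],y+h/2-g[1])
        if e<tol and (best is None or e<best[0]): best=(e,r)
    return best and best[1]['region']
E
python3 - <<'E'
from h import *
D={c:manip.snapshot(c) for c in('top','side')}
M=dict(MOD,**parts(.012))
px=dict(home_board=(169,220),side_mat=(194,162),bar_pad=(364,166),chuck_mid=(167,205),bush_mid=(181,236),vblock_mid=(151,235),parallel_bar_mid=(167,221))
for n,m in M.items():
    z=m[:,2].mean();g=[*back(D['top'],px[n],z),z]
    V={}
    for c in D:
        r=pick(D[c],c,n,g)
        if r is not None:V[c]=(D[c],r)
    y0=-.25 if n=='bar_pad' else 0.
    for k in (['top'],['side'],['top','side']):
        vs=[V[c] for c in k if c in V]
        if len(vs)==len(k):
            for yy in ([1.35,1.8] if n=='bar_pad' else [y0]):
                x,e=fit(vs,m,[g[0],g[1],yy]);print(n,k,x.round(4),round(e,3))
d=D['top']
for uv in((330,150),(235,130),(340,265)): print(back(d,uv,0))
E
```

```text
home_board ['top'] [0.4344 0.2994 0.0307] 0.43
home_board ['side'] [ 0.4311  0.2999 -0.0044] 0.36
home_board ['top', 'side'] [0.4329 0.3    0.0078] 0.8
side_mat ['top'] [0.6102 0.2302 0.0307] 0.028
side_mat ['side'] [0.609  0.227  0.0385] 0.049
side_mat ['top', 'side'] [0.6098 0.2287 0.0365] 0.095
bar_pad ['top'] [ 0.6029 -0.2814  2.9115] 0.068
bar_pad ['top'] [ 0.6028 -0.2812  2.9162] 0.068
bar_pad ['side'] [ 0.6175 -0.3269  1.827 ] 1.94
bar_pad ['side'] [ 0.5915 -0.3803  3.1184] 1.414
bar_pad ['top', 'side'] [ 0.6148 -0.3254  1.8036] 3.25
bar_pad ['top', 'side'] [ 0.6021 -0.2843  2.9316] 1.946
chuck_mid ['top'] [0.475  0.3021 0.0395] 0.098
chuck_mid ['side'] [0.4766 0.2943 0.0653] 0.247
chuck_mid ['top', 'side'] [0.4749 0.3015 0.056 ] 0.373
bush_mid ['top'] [0.39   0.2601 0.0232] 0.092
bush_mid ['side'] [0.3898 0.2568 0.0887] 0.165
bush_mid ['top', 'side'] [0.3898 0.2596 0.124 ] 0.276
vblock_mid ['top'] [0.3912 0.3452 0.0014] 0.096
vblock_mid ['side'] [0.3893 0.3415 0.0186] 0.078
vblock_mid ['top', 'side'] [0.3901 0.344  0.0187] 0.234
parallel_bar_mid ['top'] [ 0.4331  0.3037 -0.0021] 0.125
parallel_bar_mid ['side'] [0.433  0.2986 0.0108] 0.074
parallel_bar_mid ['top', 'side'] [0.4331 0.3004 0.0061] 0.223
[ 0.65323738 -0.18364809]
[0.711656   0.10651046]
[ 0.30686747 -0.21023069]
```

```bash
cat > go.py <<'E'
import sys,numpy as np
from scipy.spatial.transform import Rotation as R
from plant import manip
# usage: go.py x y z jawyaw(deg of tool y in world) -> needed turn (deg->rad about tool z) and shift in tool axes after turning
s=manip.get_state();x,y,z,j=map(float,sys.argv[1:5])
Rc=R.from_rotvec(s['tool_rot']);ty=Rc.apply([0,1,0]);cur=np.degrees(np.arctan2(ty[1],ty[0]))
for half in(0,180):
    t=np.radians(j+half);yy=np.array([np.cos(t),np.sin(t),0]);zz=np.array([0,0,-1.]);xx=np.cross(yy,zz)
    Rt=R.from_matrix(np.c_[xx,yy,zz]);rv=(Rc.inv()*Rt).as_rotvec()
    print('turn',rv.round(4),'shift(after turn)',(Rt.inv().apply(np.array([x,y,z])-s['eef_pos'])).round(4),'j6',s['joint_pos'][5].round(3))
print('jaw yaw',cur.round(2),'t',s['t'],'gap',s['finger_gap'].round(4),s['eef_pos'].round(4))
E
python3 go.py .476 .301 .15 90
```

```text
turn [-0.0000e+00  1.0000e-04 -2.7237e+00] shift(after turn) [-0.263   0.7808  0.0983] j6 -0.146
turn [1.000e-04 0.000e+00 4.178e-01] shift(after turn) [ 0.263  -0.7808  0.0983] j6 -0.146Traceback (most recent call last):
  File "go.py", line 11, in <module>
    print('jaw yaw',cur.round(2),'t',s['t'],'gap',s['finger_gap'].round(4),s['eef_pos'].round(4))
                                                  ^^^^^^^^^^^^^^^^^^^^^
AttributeError: 'float' object has no attribute 'round'
```

```bash
sed -i "s/s\['finger_gap'\].round(4)/round(float(s['finger_gap']),4)/" go.py
python3 -m jog '[[0,0,0.14,0,0,0,1],[0,0,0.14,0,0,0,1],[0,0,0.138,0,0,0,1],[0,0,0,0.04,0,0,1],[0,0,0,0.04,0,0,1],[0,0,0,0.04,0,0,1],[0,0,0,0.04,-0.01,0,1],[0,0,0,0.03,-0.03,0,1]]'
python3 -m jog '[[0,0,0,0.02,-0.04,0,1],[0,0,0,0.01,-0.04,0,1],[0,0,0,0,-0.04,0,1],[0,0,0,0,-0.04,0,1],[0,0,0,0,-0.04,0,1],[0,0,0,0,-0.04,0,1],[0,0,0,0,-0.04,0,1],[0,0,0,0,-0.04,0,1]]'
python3 go.py .476 .301 .15 90
```

```text
t: 2.4
eef_pos: [0.405, -0.4407, 0.2475]
tool_rot: [3.141, -0.002, 0.001]
contact_force: [1.1, 0.0, -0.1]
finger_gap: 0.0853
t: 3.2
eef_pos: [0.4329, -0.1184, 0.2485]
tool_rot: [3.141, -0.001, 0.001]
contact_force: [0.3, 0.2, -0.0]
finger_gap: 0.0853
turn [-8.0000e-04 -3.0000e-04  3.1411e+00] shift(after turn) [-0.0431  0.4194  0.0985] j6 1.133
turn [ 0.0002 -0.0005 -0.0005] shift(after turn) [ 0.0431 -0.4194  0.0985] j6 1.133
jaw yaw -90.03 t 3.2 gap 0.0853 [ 0.4329 -0.1184  0.2485]
```

```bash

python3 -m jog '[[0,0,0,0.005,-0.05,0,1],[0,0,0,0.005,-0.05,0,1],[0,0,0,0.005,-0.05,0,1],[0,0,0,0.005,-0.05,0,1],[0,0,0,0.005,-0.05,0,1],[0,0,0,0.005,-0.05,0,1],[0,0,0,0.005,-0.05,0,1],[0,0,0,0.005,-0.05,0,1]]'
python3 -m jog '[[0,0,0,0.003,-0.019,0.02,1],[0,0,0,0,0,0.03,1],[0,0,0,0,0,0.03,1],[0,0,0,0,0,0.019,1],[0,0,0,0,0,0,1]]'
python3 go.py .476 .301 .048 90; python3 - <<'E'
from h import *
cv2.imwrite('pics/c3.png',cv2.resize(manip.snapshot('side')['img'][180:300,200:320],None,fx=5,fy=5,interpolation=cv2.INTER_CUBIC))
E
```

```text
t: 4.0
eef_pos: [0.4728, 0.2803, 0.2484]
tool_rot: [3.142, 0.0, 0.001]
contact_force: [0.6, 0.1, 0.9]
finger_gap: 0.0855
t: 4.5
eef_pos: [0.4744, 0.2965, 0.1465]
tool_rot: [3.139, -0.0, -0.009]
contact_force: [0.1, -0.9, 0.0]
finger_gap: 0.085
turn [ 0.0086 -0.004   3.1416] shift(after turn) [-0.0016  0.0045  0.0985] j6 1.993
turn [ 0.0025  0.0055 -0.    ] shift(after turn) [ 0.0016 -0.0045  0.0985] j6 1.993
jaw yaw -90.0 t 4.5 gap 0.085 [0.4744 0.2965 0.1465]
```

View pics/c3.png

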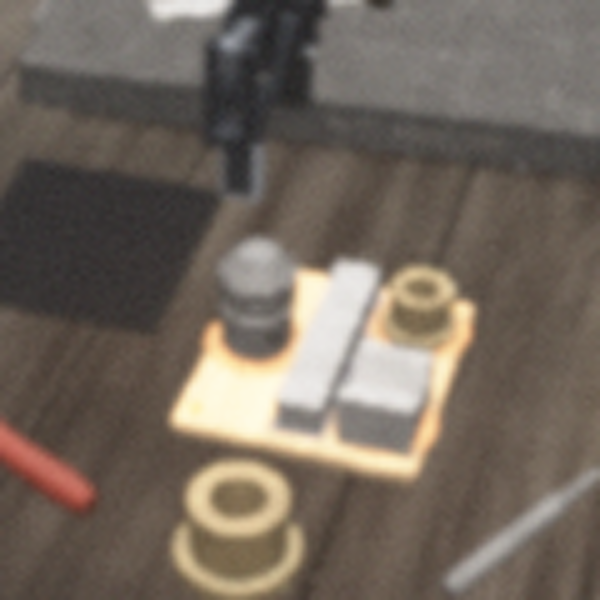

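The picture shows the gripper hanging over the chuck, which is at crop pixel (257,295), with the bar and the others undisturbed. Descending.

```bash

python3 -m jog '[[0.0025,0.0055,0,0.0015,-0.0045,0.03,1],[0,0,0,0,0,0.03,1],[0,0,0,0,0,0.025,1],[0,0,0,0,0,0.013,1],[0,0,0,0,0,0,1],[0,0,0,0,0,0,1]]'
python3 go.py .476 .301 .048 90
python3 -m jog '[[0,0,0,0,0,0,0],[0,0,0,0,0,0,0],[0,0,0,0,0,0,0],[0,0,0,0,0,0,0],[0,0,0,0,0,0,0],[0,0,0,0,0,0,0],[0,0,0,0,0,0,0],[0,0,0,0,0,0,0]]'
python3 go.py .476 .301 .048 90
```

```text
t: 5.15
eef_pos: [0.4788, 0.3021, 0.0526]
tool_rot: [-3.138, 0.001, -0.012]
contact_force: [-0.1, -0.2, -0.3]
finger_gap: 0.0857
turn [-0.0118  0.0052  3.1412] shift(after turn) [ 0.0028 -0.0011  0.0046] j6 1.999
turn [-0.0033 -0.0075 -0.0003] shift(after turn) [-0.0028  0.0011  0.0046] j6 1.999
jaw yaw -90.02 t 5.15 gap 0.0857 [0.4788 0.3021 0.0526]
t: 5.95
eef_pos: [0.4784, 0.302, 0.0525]
tool_rot: [-3.138, 0.0, -0.011]
contact_force: [-0.6, -0.3, 6.5]
finger_gap: 0.0431
turn [-0.0113  0.0049  3.1414] shift(after turn) [ 0.0024 -0.001   0.0045] j6 1.999
turn [-0.0031 -0.0072 -0.0001] shift(after turn) [-0.0024  0.001   0.0045] j6 1.999
jaw yaw -90.01 t 5.95 gap 0.0431 [0.4784 0.302  0.0525]
```

```bash

python3 -m jog '[[0,0,0,0,0,-0.01,0],[0,0,0,0,0,-0.02,0],[0,0,0,0,0,-0.03,0],[0,0,0,0,0,-0.03,0],[0,0,0,0.01,0.005,-0.01,0],[0,0,0,0.03,0.01,0,0],[0,0,0,0.03,0.015,0,0],[0,0,0,0.03,0.015,0,0]]'
python3 -m jog '[[0,0,0,0.03,0.015,0,0],[0,0,0,0.03,0.012,0,0],[0,0,0,0.015,0,0,0],[0,0,0,0,0,0,0],[0,0,0,0,0,0,0]]'
python3 go.py .655 .230 .045 90
```

```text
t: 6.75
eef_pos: [0.5777, 0.256, 0.1518]
tool_rot: [-3.139, -0.001, -0.007]
contact_force: [0.1, -0.5, -5.4]
finger_gap: 0.043
t: 7.25
eef_pos: [0.6513, 0.2294, 0.1512]
tool_rot: [-3.14, 0.001, -0.005]
contact_force: [1.0, 0.3, -5.1]
finger_gap: 0.043
turn [-0.0046  0.0032  3.1413] shift(after turn) [-0.0037  0.0006  0.1062] j6 1.798
turn [-0.0021 -0.0029 -0.0003] shift(after turn) [ 0.0037 -0.0006  0.1062] j6 1.798
jaw yaw -90.02 t 7.25 gap 0.043 [0.6513 0.2294 0.1512]
```

```bash

python3 -m jog '[[-0.002,-0.003,0,0.0035,0,0.03,0],[0,0,0,0,0,0.03,0],[0,0,0,0,0,0.025,0],[0,0,0,0,0,0.014,0],[0,0,0,0,0,0.005,0],[0,0,0,0,0,0,0],[0,0,0,0,0,0,0]]'
python3 go.py .655 .230 .0435 90
```

```text
t: 7.95
eef_pos: [0.6569, 0.23, 0.0498]
tool_rot: [-3.141, -0.0, -0.008]
contact_force: [1.0, -0.2, -5.0]
finger_gap: 0.0428
turn [ 7.9000e-03 -1.6000e-03 -3.1416e+00] shift(after turn) [0.0019 0.     0.0063] j6 1.798
turn [-0.001 -0.005  0.   ] shift(after turn) [-0.0019 -0.      0.0063] j6 1.798
jaw yaw -90.0 t 7.95 gap 0.0428 [0.6569 0.23   0.0498]
```

```bash

python3 -m jog '[[0,0,0,0,0,0.003,0],[0,0,0,0,0,0.001,0],[0,0,0,0,0,0,0],[0,0,0,0,0,0,0]]'
python3 -m jog '[[0,0,0,0,0,0.001,0],[0,0,0,0,0,0.001,0],[0,0,0,0,0,0,0]]'
```

```text
t: 8.35
eef_pos: [0.6563, 0.2295, 0.0443]
tool_rot: [-3.141, 0.0, -0.004]
contact_force: [-0.8, -0.1, -5.5]
finger_gap: 0.0428
t: 8.65
eef_pos: [0.6565, 0.2296, 0.0437]
tool_rot: [-3.141, 0.0, -0.006]
contact_force: [-3.4, -0.9, 4.5]
finger_gap: 0.0428
```

```bash

python3 -m jog '[[0,0,0,0,0,0,1],[0,0,0,0,0,0,1],[0,0,0,0,0,0,1],[0,0,0,0,0,0,1],[0,0,0,0,0,-0.02,1],[0,0,0,0,0,-0.04,1],[0,0,0,0,0,-0.04,1],[0,0,0,0,0,0,1]]'
python3 -m jog '[[0,0,0,-0.04,-0.01,0,0.8],[0,0,0,-0.04,-0.02,0,0.8],[0,0,0,-0.04,-0.02,0,0.8],[0,0,0,-0.04,-0.02,0,0.8],[0,0,0,-0.04,-0.02,0,0.8],[0,0,0,-0.04,-0.02,0,0.8],[0,0,0,-0.02,0,0,0.8],[0,0,0,0,0,0,0.8]]'
python3 go.py .390 .343 .037 90
python3 - <<'E'
from h import *
d=manip.snapshot('side')
m=pick(d,'side','chuck_mid',[.655,.23,.037],25);print(m is not None and fit([(d,m)],parts(.003)['chuck_mid'],[.655,.23,0]))
cv2.imwrite('pics/c4.png',cv2.resize(d['img'][180:300,160:320],None,fx=5,fy=5,interpolation=cv2.INTER_CUBIC))
E
```

```text
t: 9.45
eef_pos: [0.6591, 0.2304, 0.1493]
tool_rot: [-3.138, 0.0, -0.023]
contact_force: [0.7, 0.0, 0.1]
finger_gap: 0.0853
t: 10.25
eef_pos: [0.3931, 0.34, 0.1412]
tool_rot: [3.141, 0.005, 0.001]
contact_force: [-0.3, -0.4, -0.2]
finger_gap: 0.0685
turn [ 1.1000e-03  7.0000e-04 -3.1387e+00] shift(after turn) [0.0031 0.003  0.1042] j6 2.134
turn [ 0.0005 -0.0007  0.0029] shift(after turn) [-0.0031 -0.003   0.1042] j6 2.134
jaw yaw -89.83 t 10.25 gap 0.0685 [0.3931 0.34   0.1412]
False
```

View pics/c4.png

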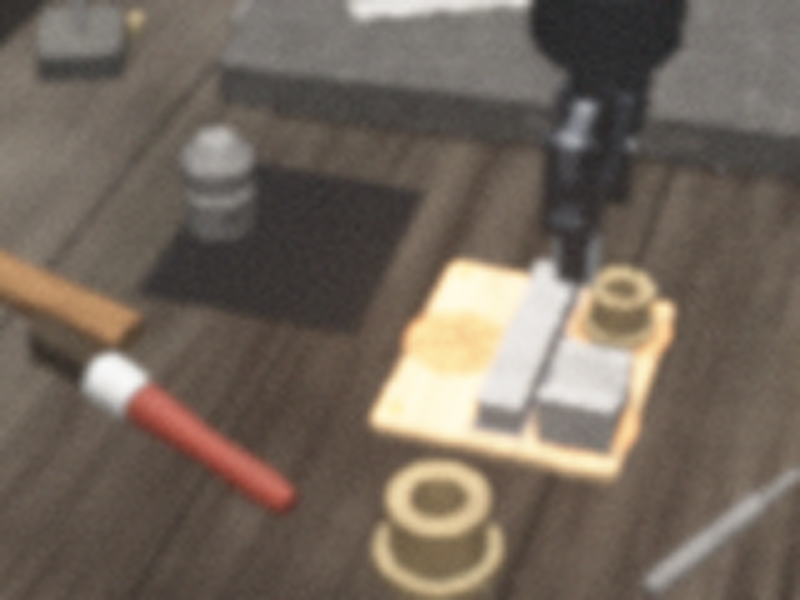

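The chuck stands upright on the mat at crop (220,185), and the bar, bush and V-block are undisturbed. The gripper looks to be over the bush/V-block row. Now the V-block.

```bash

python3 -m jog '[[0,0,0.003,-0.003,-0.003,0.02,0.8],[0,0,0,0,0,0.03,0.8],[0,0,0,0,0,0.03,0.8],[0,0,0,0,0,0.015,0.8],[0,0,0,0,0,0.005,0.8],[0,0,0,0,0,0,0.8]]'
python3 go.py .390 .343 .037 90
python3 - <<'E'
from h import *
d=manip.snapshot('side'); print(back(d,(204,225.5),.003))
E
```

```text
t: 10.95
eef_pos: [0.3941, 0.3422, 0.0408]
tool_rot: [3.142, -0.007, 0.003]
contact_force: [0.5, 0.0, -0.2]
finger_gap: 0.0683
turn [-3.0000e-03 -1.0000e-04  3.1371e+00] shift(after turn) [0.0041 0.0008 0.0038] j6 2.145
turn [ 0.0001 -0.0019 -0.0045] shift(after turn) [-0.0041 -0.0008  0.0038] j6 2.145
jaw yaw -90.26 t 10.95 gap 0.0683 [0.3941 0.3422 0.0408]
[0.6524549  0.23067385]
```

```bash

python3 -m jog '[[0,0,-0.004,-0.004,-0.001,0.002,0.8],[0,0,0,0,0,0,0.8],[0,0,0,0,0,0,0],[0,0,0,0,0,0,0],[0,0,0,0,0,0,0],[0,0,0,0,0,0,0],[0,0,0,0,0,0,0],[0,0,0,0,0,0,0]]'
python3 go.py .390 .343 .037 90
python3 -m jog '[[0,0,0,0,0,-0.01,0],[0,0,0,0,0,-0.02,0],[0,0,0,0,0,-0.03,0],[0,0,0,0,0,-0.03,0],[0,0,0,0.01,0.005,-0.01,0],[0,0,0,0.03,0.01,0,0],[0,0,0,0.03,0.015,0,0],[0,0,0,0.03,0.015,0,0]]'
python3 -m jog '[[0,0,0,0.03,0.015,0,0],[0,0,0,0.03,0.012,0,0],[0,0,0,0.015,0,0,0],[0,0,0,0,0,0,0],[0,0,0,0,0,0,0]]'
python3 go.py .567 .272 .032 90
```

```text
t: 11.8
eef_pos: [0.3895, 0.344, 0.0404]
tool_rot: [-3.14, -0.002, -0.006]
contact_force: [-2.0, 0.2, 6.5]
finger_gap: 0.0494
turn [ 5.9000e-03 -2.1000e-03 -3.1406e+00] shift(after turn) [-0.0005 -0.001   0.0034] j6 2.147
turn [-0.0013 -0.0038  0.001 ] shift(after turn) [0.0005 0.001  0.0034] j6 2.147
jaw yaw -89.94 t 11.8 gap 0.0494 [0.3895 0.344  0.0404]
t: 12.6
eef_pos: [0.4901, 0.2976, 0.139]
tool_rot: [3.141, 0.002, 0.003]
contact_force: [0.4, 0.5, -3.6]
finger_gap: 0.0494
t: 13.1
eef_pos: [0.5634, 0.2711, 0.1385]
tool_rot: [3.141, 0.0, -0.0]
contact_force: [-0.1, 1.0, -4.2]
finger_gap: 0.0492
turn [-2.0000e-04  6.0000e-04 -3.1413e+00] shift(after turn) [-0.0036  0.0009  0.1065] j6 1.897
turn [0.0004 0.0001 0.0003] shift(after turn) [ 0.0036 -0.0009  0.1065] j6 1.897
jaw yaw -89.98 t 13.1 gap 0.0492 [0.5634 0.2711 0.1385]
```

```bash

python3 -m jog '[[0,0,0,0.0035,-0.001,0.03,0],[0,0,0,0,0,0.03,0],[0,0,0,0,0,0.03,0],[0,0,0,0,0,0.012,0],[0,0,0,0,0,0.002,0],[0,0,0,0,0,0,0],[0,0,0,0,0,0,0]]'
python3 -m jog '[[0,0,0,0,0,0.001,0],[0,0,0,0,0,0,0],[0,0,0,0,0,0,0]]'
python3 go.py .567 .272 .0314 90
```

```text
t: 13.8
eef_pos: [0.5687, 0.2732, 0.0377]
tool_rot: [-3.14, -0.002, -0.008]
contact_force: [1.1, -0.9, -3.5]
finger_gap: 0.0499
t: 14.1
eef_pos: [0.568, 0.2728, 0.0354]
tool_rot: [-3.141, -0.001, -0.005]
contact_force: [-0.1, 0.7, -4.4]
finger_gap: 0.0499
turn [ 5.2000e-03 -1.0000e-03 -3.1408e+00] shift(after turn) [ 0.001  -0.0008  0.004 ] j6 1.897
turn [-0.0007 -0.0033  0.0008] shift(after turn) [-0.001   0.0008  0.004 ] j6 1.897
jaw yaw -89.95 t 14.1 gap 0.0499 [0.568  0.2728 0.0354]
```

```bash

python3 -m jog '[[0,0,0,0,0,0.002,0],[0,0,0,0,0,0.001,0],[0,0,0,0,0,0,0],[0,0,0,0,0,0,0]]'
python3 -m jog '[[0,0,0,0,0,0.001,0],[0,0,0,0,0,0,0],[0,0,0,0,0,0,0]]'
python3 -m jog '[[0,0,0,0,0,0,0]]'
```

```text
t: 14.5
eef_pos: [0.5677, 0.2728, 0.0317]
tool_rot: [-3.141, -0.001, -0.004]
contact_force: [0.1, 0.5, -4.4]
finger_gap: 0.0497
t: 14.8
eef_pos: [0.5679, 0.2728, 0.0314]
tool_rot: [-3.141, -0.001, -0.005]
contact_force: [-3.2, -1.4, 3.8]
finger_gap: 0.0494
t: 14.9
eef_pos: [0.5679, 0.2728, 0.0314]
tool_rot: [-3.141, -0.001, -0.005]
contact_force: [-3.3, -1.9, 5.1]
finger_gap: 0.0495
```

```bash

python3 -m jog '[[0,0,0,0,0,0,0.9],[0,0,0,0,0,0,0.9],[0,0,0,0,0,0,0.9],[0,0,0,0,0,-0.02,0.9],[0,0,0,0,0,-0.03,0.9],[0,0,0,0,0,-0.04,0.7],[0,0,0,-0.02,0,-0.02,0.7],[0,0,0,-0.03,0.002,0,0.7]]'
python3 -m jog '[[0,0,0,-0.035,0.004,0,0.7],[0,0,0,-0.035,0.004,0,0.7],[0,0,0,-0.035,0.004,0,0.7],[0,0,0,-0.02,0,0,0.7],[0,0,0,0,0,0,0.7],[0,0,0,0,0,0,0.7]]'
python3 go.py .390 .259 .041 90
```

```text
t: 15.7
eef_pos: [0.52, 0.2714, 0.1443]
tool_rot: [-3.138, 0.0, -0.017]
contact_force: [0.2, 1.1, 0.5]
finger_gap: 0.0603
t: 16.3
eef_pos: [0.3934, 0.259, 0.1409]
tool_rot: [-3.141, -0.002, -0.007]
contact_force: [0.3, -0.6, 0.0]
finger_gap: 0.0598
turn [ 6.7000e-03 -1.7000e-03 -3.1403e+00] shift(after turn) [0.0034 0.     0.0999] j6 1.99
turn [-0.0011 -0.0043  0.0012] shift(after turn) [-0.0034 -0.      0.0999] j6 1.99
jaw yaw -89.93 t 16.3 gap 0.0598 [0.3934 0.259  0.1409]
```

```bash

python3 -m jog '[[-0.001,-0.004,0,-0.005,0,0.02,0.7],[0,0,0,0,0,0.03,0.7],[0,0,0,0,0,0.03,0.7],[0,0,0,0,0,0.012,0.7],[0,0,0,0,0,0.003,0.7],[0,0,0,0,0,0,0.7],[0,0,0,0,0,0,0.7]]'
python3 go.py .390 .259 .041 90
```

```text
t: 17.0
eef_pos: [0.3886, 0.2589, 0.046]
tool_rot: [-3.141, -0.001, -0.0]
contact_force: [0.6, -0.6, 0.3]
finger_gap: 0.06
turn [ 2.0000e-04 -2.0000e-04 -3.1411e+00] shift(after turn) [-0.0014  0.0001  0.005 ] j6 1.994
turn [-0.0001 -0.0001  0.0005] shift(after turn) [ 0.0014 -0.0001  0.005 ] j6 1.994
jaw yaw -89.97 t 17.0 gap 0.06 [0.3886 0.2589 0.046 ]
```

```bash

python3 -m jog '[[0,0,0,0.0015,0,0.004,0.7],[0,0,0,0,0,0,0.7],[0,0,0,0,0,0,0],[0,0,0,0,0,0,0],[0,0,0,0,0,0,0],[0,0,0,0,0,0,0],[0,0,0,0,0,0,0],[0,0,0,0,0,0,0]]'
python3 go.py .390 .259 .041 90
python3 -m jog '[[0,0,0,0,0,-0.01,0],[0,0,0,0,0,-0.02,0],[0,0,0,0,0,-0.03,0],[0,0,0,0,0,-0.03,0],[0,0,0,0.01,0.005,-0.01,0],[0,0,0,0.03,0.01,0,0],[0,0,0,0.03,0.015,0,0],[0,0,0,0.03,0.015,0,0]]'
python3 -m jog '[[0,0,0,0.03,0.015,0,0],[0,0,0,0.03,0.012,0,0],[0,0,0,0.015,0,0,0],[0,0,0,0,0,0,0],[0,0,0,0,0,0,0]]'
python3 go.py .567 .188 .032 90
```

```text
t: 17.8
eef_pos: [0.3892, 0.2587, 0.042]
tool_rot: [3.141, 0.002, -0.001]
contact_force: [-1.0, -0.5, 6.2]
finger_gap: 0.033
turn [-9.0000e-04  4.0000e-04 -3.1406e+00] shift(after turn) [-0.0008  0.0003  0.001 ] j6 1.992
turn [0.0002 0.0006 0.001 ] shift(after turn) [ 0.0008 -0.0003  0.001 ] j6 1.992
jaw yaw -89.94 t 17.8 gap 0.033 [0.3892 0.2587 0.042 ]
t: 18.6
eef_pos: [0.49, 0.2133, 0.1421]
tool_rot: [3.141, 0.002, -0.001]
contact_force: [-0.2, 0.5, -1.3]
finger_gap: 0.033
t: 19.1
eef_pos: [0.5633, 0.1868, 0.1411]
tool_rot: [3.141, 0.001, -0.005]
contact_force: [-0.6, 0.7, -1.0]
finger_gap: 0.0333
turn [-4.5000e-03  1.1000e-03 -3.1409e+00] shift(after turn) [-0.0037  0.0012  0.1091] j6 1.761
turn [0.0007 0.0029 0.0007] shift(after turn) [ 0.0037 -0.0012  0.1091] j6 1.761
jaw yaw -89.96 t 19.1 gap 0.0333 [0.5633 0.1868 0.1411]
```

```bash

python3 -m jog '[[0,0.003,0,0.003,-0.001,0.03,0],[0,0,0,0,0,0.03,0],[0,0,0,0,0,0.03,0],[0,0,0,0,0,0.014,0],[0,0,0,0,0,0.002,0],[0,0,0,0,0,0,0],[0,0,0,0,0,0,0]]'
python3 -m jog '[[0,0,0,0,0,0.001,0],[0,0,0,0,0,0,0],[0,0,0,0,0,0,0]]'
```

```text
t: 19.8
eef_pos: [0.5681, 0.188, 0.0368]
tool_rot: [3.141, 0.002, 0.007]
contact_force: [0.2, -0.8, -0.4]
finger_gap: 0.0332
t: 20.1
eef_pos: [0.5675, 0.1877, 0.0347]
tool_rot: [3.141, 0.001, 0.004]
contact_force: [-0.6, 0.5, -1.3]
finger_gap: 0.0338
```

```bash
python3 go.py .567 .188 .033 90
```

```text
turn [ 3.6000e-03  7.0000e-04 -3.1408e+00] shift(after turn) [0.0005 0.0003 0.0017] j6 1.763
turn [ 0.0005 -0.0023  0.0008] shift(after turn) [-0.0005 -0.0003  0.0017] j6 1.763
jaw yaw -89.96 t 20.1 gap 0.0338 [0.5675 0.1877 0.0347]
```

```bash

python3 -m jog '[[0,0,0,0,0,0.0015,0],[0,0,0,0,0,0,0],[0,0,0,0,0,0,0]]'
python3 -m jog '[[0,0,0,0,0,0,0.7],[0,0,0,0,0,0,0.7],[0,0,0,0,0,0,0.7],[0,0,0,0,0,-0.02,0.7],[0,0,0,0,0,-0.03,0.7],[0,0,0,0,0,-0.04,0.7],[0,0,0,-0.03,-0.02,-0.02,0.7],[0,0,0,-0.03,-0.03,0,0.7]]'
python3 -m jog '[[0,0,-0.14,-0.03,-0.03,0,0.7],[0,0,-0.14,0,0,0,0.7],[0,0,-0.14,0,0,0,0.7],[0,0,-0.14,0,0,0,0.7],[0,0,-0.14,0,0,0,0.7],[0,0,-0.14,0,0,0,0.7],[0,0,-0.14,0,0,0,0.7],[0,0,-0.14,0,0,0,0.7]]'
python3 -m jog '[[0,0,-0.14,0,0,0,0.7],[0,0,-0.14,0,0,0,0.7],[0,0,-0.14,0,0,0,0.7],[0,0,-0.03,0,0,0,0.7]]'
python3 go.py .433 .301 .100 0
python3 - <<'E'
from h import *
d=manip.snapshot('side')
cv2.imwrite('pics/c5.png',cv2.resize(d['img'][180:300,160:320],None,fx=5,fy=5,interpolation=cv2.INTER_CUBIC))
E
```

```text
t: 20.4
eef_pos: [0.5675, 0.1877, 0.0331]
tool_rot: [3.141, 0.001, 0.004]
contact_force: [0.2, 0.1, 2.3]
finger_gap: 0.0335
t: 21.2
eef_pos: [0.5087, 0.2376, 0.1458]
tool_rot: [-3.14, 0.003, -0.013]
contact_force: [-0.0, 1.0, 0.2]
finger_gap: 0.0599
t: 22.0
eef_pos: [0.4769, 0.2677, 0.1424]
tool_rot: [2.655, 1.677, 0.001]
contact_force: [-1.1, 0.9, 0.2]
finger_gap: 0.0601
t: 22.4
eef_pos: [0.4769, 0.2677, 0.1424]
tool_rot: [2.218, 2.223, 0.001]
contact_force: [0.1, -0.6, -0.1]
finger_gap: 0.0596
turn [0.0014 0.0006 0.0024] shift(after turn) [ 0.0333 -0.0439  0.0424] j6 0.37
turn [-1.0000e-03  2.2000e-03 -3.1392e+00] shift(after turn) [-0.0333  0.0439  0.0424] j6 0.37
jaw yaw 0.14 t 22.4 gap 0.0596 [0.4769 0.2677 0.1424]
```

View pics/c5.png

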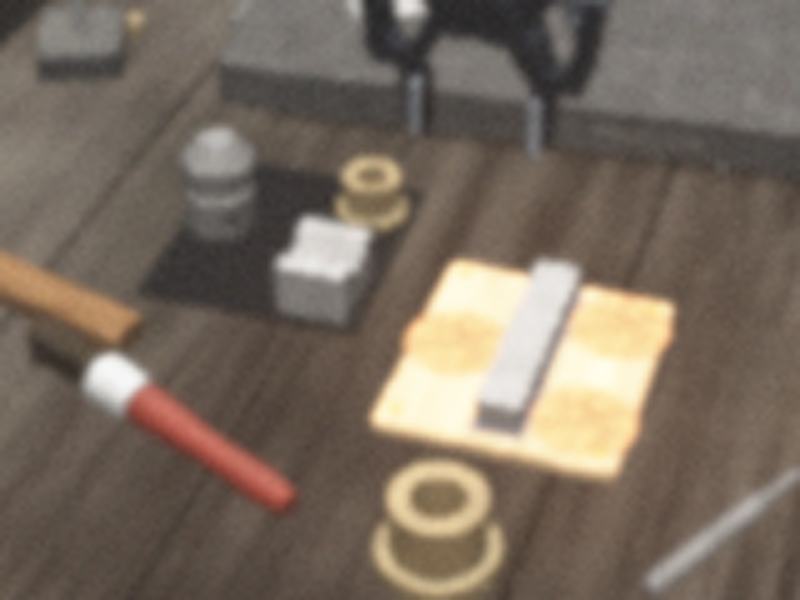

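All three stand on the mat: chuck (220,185), V-block (322,270) and bush (370,190) in the crop. The bar is alone on the board at (530,345). I cross-check with the exposed cork discs, then take the bar.

```bash

python3 - <<'E'
from h import *
d=manip.snapshot('side')
for n,uv in dict(chuck=(250.4,248.6),bush=(286,245.6),v=(277.6,264)).items(): print(n,back(d,uv,.012).round(4))
m=pick(d,'side','parallel_bar_mid',[.433,.301,.022]);print(m is not None and fit([(d,m)],parts(.012)['parallel_bar_mid'],[.433,.301,0]))
m=pick(d,'side','home_board',[.433,.301,.01]);print(m is not None and fit([(d,m)],MOD['home_board'],[.433,.301,0]))
E
python3 -m jog '[[0,0,0.002,0.03,-0.043,0.02,0.7],[0,0,0,0.003,-0.001,0.03,0.7],[0,0,0,0,0,0.03,0.7],[0,0,0,0,0,0.02,0.7],[0,0,0,0,0,0,0.7],[0,0,0,0,0,0,0.7]]'
python3 go.py .433 .301 .035 0
```

```text
chuck [0.477  0.3016]
bush [0.3829 0.2559]
v [0.3866 0.3401]
(array([0.43296861, 0.29932296, 0.01057938]), np.float64(0.09869685964537492))
(array([0.43252898, 0.29787179, 0.00096889]), np.float64(0.04892633645547875))
t: 23.2
eef_pos: [0.4381, 0.2975, 0.0449]
tool_rot: [2.224, 2.217, 0.001]
contact_force: [0.6, 0.3, 0.2]
finger_gap: 0.0598
turn [ 0.0014  0.0006 -0.0031] shift(after turn) [ 0.0035 -0.0051  0.0099] j6 0.457
turn [ 1.0000e-03 -2.1000e-03  3.1385e+00] shift(after turn) [-0.0035  0.0051  0.0099] j6 0.457
jaw yaw -0.18 t 23.2 gap 0.0598 [0.4381 0.2975 0.0449]
```

```bash

python3 -m jog '[[0,0,-0.003,0.003,-0.005,0.006,0.7],[0,0,0,0,0,0.004,0.7],[0,0,0,0,0,0,0.7],[0,0,0,0,0,0,0.7]]'
python3 go.py .433 .301 .032 0
```

```text
t: 23.6
eef_pos: [0.433, 0.3005, 0.0349]
tool_rot: [2.219, 2.221, 0.002]
contact_force: [0.6, -0.2, 0.1]
finger_gap: 0.0599
turn [0.002  0.0004 0.001 ] shift(after turn) [ 0.0005 -0.      0.0029] j6 0.462
turn [-6.0000e-04  3.2000e-03 -3.1406e+00] shift(after turn) [-0.0005  0.      0.0029] j6 0.462
jaw yaw 0.06 t 23.6 gap 0.0599 [0.433  0.3005 0.0349]
```

```bash

python3 -m jog '[[0,0,0,0,0,0.0025,0.7],[0,0,0,0,0,0,0.7],[0,0,0,0,0,0,0],[0,0,0,0,0,0,0],[0,0,0,0,0,0,0],[0,0,0,0,0,0,0],[0,0,0,0,0,0,0],[0,0,0,0,0,0,0]]'
python3 go.py .433 .301 .032 0
python3 -m jog '[[0,0,0,0,0,-0.01,0],[0,0,0,0,0,-0.02,0],[0,0,0,0,0,-0.03,0],[0,0,0,0,0,-0.03,0],[0,0,0,0,0,-0.03,0],[0,0,0,-0.01,0,-0.03,0],[0,0,0,-0.03,0,-0.02,0],[0,0,0,-0.03,0,0,0]]'
```

```text
t: 24.4
eef_pos: [0.4333, 0.3005, 0.0325]
tool_rot: [2.219, 2.221, 0.003]
contact_force: [-0.7, -0.4, 5.1]
finger_gap: 0.0241
turn [0.0025 0.0002 0.001 ] shift(after turn) [ 0.0005 -0.0003  0.0005] j6 0.462
turn [-2.0000e-04  3.9000e-03 -3.1406e+00] shift(after turn) [-0.0005  0.0003  0.0005] j6 0.462
jaw yaw 0.06 t 24.4 gap 0.0241 [0.4333 0.3005 0.0325]
t: 25.2
eef_pos: [0.4332, 0.2304, 0.2047]
tool_rot: [2.216, 2.222, 0.007]
contact_force: [1.0, -0.7, -5.1]
finger_gap: 0.0244
```

```bash

python3 -m jog '[[0,0,0,-0.035,0.01,0,0],[0,0,0,-0.035,0.015,0,0],[0,0,0,-0.035,0.015,0,0],[0,0,0,-0.035,0.015,0,0],[0,0,0,-0.035,0.015,0,0],[0,0,0,-0.035,0.015,0,0],[0,0,0,-0.035,0.015,0,0],[0,0,0,-0.02,0.01,0,0]]'
python3 - <<'E'
from h import *
d=manip.snapshot('top')
m=pick(d,'top','bar_pad',[.603,-.281,.006])
if m is not None:
  for y in(-.23,-.1): print(fit([(d,m)],MOD['bar_pad'],[.603,-.281,y]))
  r=cv2.minAreaRect(np.argwhere(m)[:,::-1].astype(np.float32));print(r,back(d,r[0],.008))
im=d['img'][120:220,310:420]
cv2.imwrite('pics/c6.png',cv2.resize(im,None,fx=5,fy=5,interpolation=cv2.INTER_CUBIC))
E
python3 go.py .603 -.281 .1 12.9; python3 go.py .603 -.281 .1 -12.9
```

```text
t: 26.0
eef_pos: [0.5428, -0.0369, 0.2018]
tool_rot: [2.222, 2.22, -0.001]
contact_force: [0.3, 0.8, -5.7]
finger_gap: 0.0249
(array([ 0.60339234, -0.28026703, -0.20942809]), np.float64(0.15013052413307906))
(array([ 0.60259238, -0.28440786, -0.21107411]), np.float64(0.15035269287023495))
((364.377685546875, 166.61373901367188), (47.43588638305664, 17.51051139831543), 13.392498016357422) [ 0.60190032 -0.28591756]
turn [-1.000e-04  1.100e-03 -2.275e-01] shift(after turn) [-0.251   0.0038  0.1016] j6 -0.206
turn [1.500e-03 2.000e-04 2.914e+00] shift(after turn) [ 0.251  -0.0038  0.1016] j6 -0.206
jaw yaw -0.14 t 26.1 gap 0.0242 [ 0.5432 -0.0372  0.2016]
turn [1.000e-04 1.100e-03 2.228e-01] shift(after turn) [-0.2244  0.1127  0.1016] j6 -0.206
turn [-1.5000e-03  2.0000e-04 -2.9188e+00] shift(after turn) [ 0.2244 -0.1127  0.1016] j6 -0.206
jaw yaw -0.14 t 26.1 gap 0.0242 [ 0.5432 -0.0372  0.2016]
```

View pics/c6.png

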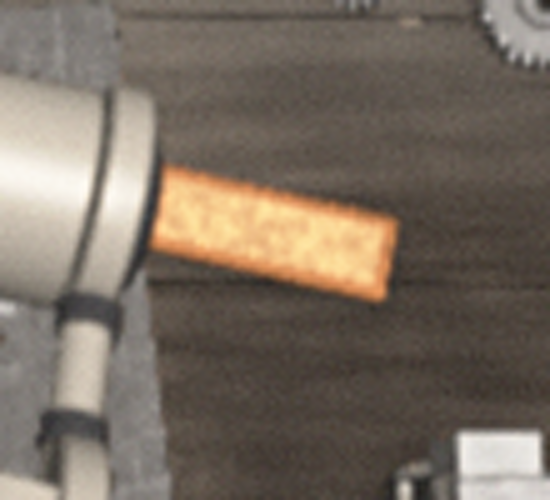

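Pad crop: the arm hides the pad's left end. The right end's edge is at (391,259) and its tilt is about 12.6°, which agrees with the first, unoccluded fit.

```bash

python3 -m jog '[[0,0,0.112,0,0,0,0],[0,0,0.111,0,0,0,0],[0,0,0,-0.03,0.015,0,0],[0,0,0,-0.037,0.018,0,0],[0,0,0,-0.037,0.019,0,0],[0,0,0,-0.037,0.019,0,0],[0,0,0,-0.037,0.019,0,0],[0,0,0,-0.03,0.015,0,0]]'
python3 -m jog '[[0,0,0,-0.015,0.007,0.02,0],[0,0,0,0,0,0.03,0],[0,0,0,0,0,0.03,0],[0,0,0,0,0,0.02,0],[0,0,0,0,0,0,0],[0,0,0,0,0,0,0]]'
python3 - <<'E'
from h import *
d=manip.snapshot('top');print(back(d,(387.8,171.4),.012))
E
python3 go.py .603 -.281 .034 -12.8
```

```text
t: 26.9
eef_pos: [0.5991, -0.2615, 0.2018]
tool_rot: [-2.453, -1.961, 0.0]
contact_force: [0.9, 0.6, -3.8]
finger_gap: 0.0244
t: 27.5
eef_pos: [0.6031, -0.2759, 0.1026]
tool_rot: [-2.453, -1.962, -0.001]
contact_force: [1.0, 0.6, -4.1]
finger_gap: 0.0248
[ 0.58745783 -0.35552332]
turn [0.0027 0.0005 0.0019] shift(after turn) [-0.0046  0.0002  0.0698] j6 -0.323
turn [-8.0000e-04  4.3000e-03 -3.1397e+00] shift(after turn) [ 0.0046 -0.0002  0.0698] j6 -0.323
jaw yaw -12.69 t 27.55 gap 0.0247 [ 0.6038 -0.2764  0.1038]
```

```bash

python3 -m jog '[[0,0,0,-0.0035,0,0.02,0],[0,0,0,0,0,0.025,0],[0,0,0,0,0,0.015,0],[0,0,0,0,0,0.004,0],[0,0,0,0,0,0.002,0],[0,0,0,0,0,0,0],[0,0,0,0,0,0,0]]'
python3 go.py .603 -.28 .0325 -12.8
```

```text
t: 28.25
eef_pos: [0.6033, -0.2805, 0.038]
tool_rot: [2.451, 1.96, 0.002]
contact_force: [0.3, -0.0, -4.4]
finger_gap: 0.0243
turn [0.0037 0.0009 0.0015] shift(after turn) [ 0.0004 -0.0004  0.0055] j6 -0.329
turn [-1.5000e-03  5.8000e-03 -3.1401e+00] shift(after turn) [-0.0004  0.0004  0.0055] j6 -0.329
jaw yaw -12.72 t 28.25 gap 0.0243 [ 0.6033 -0.2805  0.038 ]
```

```bash

python3 -m jog '[[0.003,0,0,0,0,0.003,0],[0,0,0,0,0,0.001,0],[0,0,0,0,0,0,0],[0,0,0,0,0,0,0]]'
python3 -m jog '[[0,0,0,0,0,0.001,0],[0,0,0,0,0,0,0],[0,0,0,0,0,0,0]]'
python3 -m jog '[[0,0,0,0,0,0.001,0],[0,0,0,0,0,0,0],[0,0,0,0,0,0,0]]'
```

```text
t: 28.65
eef_pos: [0.6026, -0.2801, 0.0327]
tool_rot: [-2.453, -1.961, 0.002]
contact_force: [0.8, -1.3, -5.1]
finger_gap: 0.0249
t: 28.95
eef_pos: [0.6026, -0.2801, 0.0325]
tool_rot: [-2.453, -1.961, 0.001]
contact_force: [-4.0, 2.5, 5.4]
finger_gap: 0.0246
t: 29.25
eef_pos: [0.6027, -0.2802, 0.0325]
tool_rot: [-2.454, -1.962, 0.001]
contact_force: [-6.6, 3.1, 11.0]
finger_gap: 0.0245
```

```bash

python3 -m jog '[[0,0,0,0,0,0,0.7],[0,0,0,0,0,0,0.7],[0,0,0,0,0,0,0.7],[0,0,0,0,0,-0.02,0.7],[0,0,0,0,0,-0.04,0.7],[0,0,0,0,0,-0.04,0.7],[0,0,0,0,0,-0.04,0.7],[0,0,0,0,0,-0.03,0.7]]'
python3 -m jog '[[0,0,0.14,0,0,0,0.7],[0,0,0.14,0,0,0,0.7],[0,0,0.14,0,0,0,0.7],[0,0,0.14,0,0,0,0.7],[0,0,0.14,0,0,0,0.7],[0,0,0.14,0,0,0,0.7],[0,0,0.14,0,0,0,0.7],[0,0,0.14,0,0,0,0.7]]'
python3 -m jog '[[0,0,0.14,0,0,0,0.7],[0,0,0.087,0,0,0,0.7],[0,0,0,0,-0.04,0,0.7],[0,0,0,0,-0.05,0,0.7],[0,0,0,0,-0.05,0,0.7],[0,0,0,0,-0.05,0,0.7],[0,0,0,0,-0.05,0,0.7],[0,0,0,0,-0.05,0,0.7]]'
python3 go.py .5675 .1877 .1 90
python3 - <<'E'
from h import *
d=manip.snapshot('top')
m=pick(d,'top','parallel_bar_mid',[.603,-.281,.022]);print(m is not None and fit([(d,m)],parts(.012)['parallel_bar_mid'],[.603,-.281,-.22]))
im=d['img'][120:220,310:420]
cv2.imwrite('pics/c7.png',cv2.resize(im,None,fx=5,fy=5,interpolation=cv2.INTER_CUBIC))
E
```

```text
t: 30.05
eef_pos: [0.6034, -0.2805, 0.2035]
tool_rot: [2.452, 1.96, 0.0]
contact_force: [0.2, -0.9, -0.5]
finger_gap: 0.0601
t: 30.85
eef_pos: [0.603, -0.2802, 0.2004]
tool_rot: [-3.122, -0.35, 0.002]
contact_force: [0.1, -0.2, 0.1]
finger_gap: 0.0598
t: 31.65
eef_pos: [0.6022, 0.0118, 0.2007]
tool_rot: [-3.142, -0.002, 0.001]
contact_force: [-0.1, -0.3, 0.0]
finger_gap: 0.0596
turn [-1.4000e-03 -1.0000e-04 -3.1401e+00] shift(after turn) [0.0347 0.1759 0.1007] j6 1.462
turn [-0.0001  0.0009  0.0015] shift(after turn) [-0.0347 -0.1759  0.1007] j6 1.462
jaw yaw -89.91 t 31.65 gap 0.0596 [0.6022 0.0118 0.2007]
(array([ 0.60213757, -0.27869509, -0.21703636]), np.float64(0.09457589840008514))
```

View pics/c7.png

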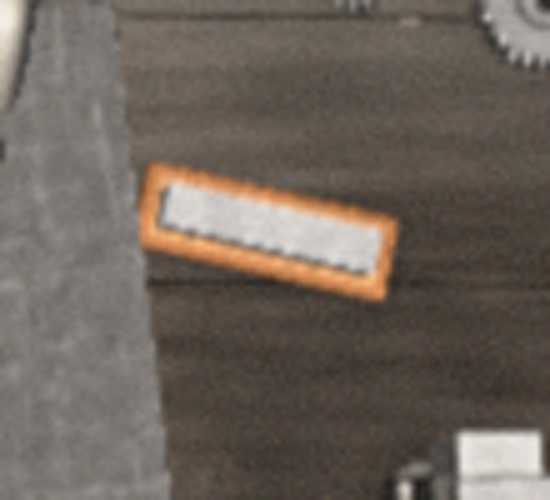

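The bar lies centred on the pad at crop (270,228) with an even rim all round. Next I take the bush back.

```bash

python3 -m jog '[[0,0,0,-0.008,-0.04,0,0.7],[0,0,0,-0.008,-0.04,0,0.7],[0,0,0,-0.008,-0.04,0.01,0.7],[0,0,0,-0.008,-0.04,0.02,0.7],[0,0,0,-0.003,-0.016,0.03,0.7],[0,0,0,0,0,0.03,0.7],[0,0,0,0,0,0,0.7],[0,0,0,0,0,0,0.7]]'
python3 go.py .5675 .1877 .033 90
```

```text
t: 32.55
eef_pos: [0.5673, 0.1852, 0.111]
tool_rot: [3.141, 0.002, -0.003]
contact_force: [0.2, -0.4, 0.9]
finger_gap: 0.0598
turn [-2.8000e-03  3.0000e-04 -3.1403e+00] shift(after turn) [-0.0002  0.0025  0.078 ] j6 1.757
turn [0.0002 0.0018 0.0012] shift(after turn) [ 0.0002 -0.0025  0.078 ] j6 1.757
jaw yaw -89.93 t 32.55 gap 0.0598 [0.5673 0.1852 0.111 ]
```

```bash

python3 -m jog '[[0,0.0018,0,0,-0.0025,0.03,0.7],[0,0,0,0,0,0.03,0.7],[0,0,0,0,0,0.013,0.7],[0,0,0,0,0,0.001,0.7],[0,0,0,0,0,0,0.7],[0,0,0,0,0,0,0.7]]'
python3 go.py .5675 .1877 .033 90
```

```text
t: 33.15
eef_pos: [0.5681, 0.1884, 0.0386]
tool_rot: [-3.141, -0.002, -0.006]
contact_force: [0.2, 0.2, -0.4]
finger_gap: 0.0597
turn [ 5.60e-03 -1.10e-03 -3.14e+00] shift(after turn) [ 0.0006 -0.0007  0.0056] j6 1.761
turn [-0.0007 -0.0036  0.0015] shift(after turn) [-0.0006  0.0007  0.0056] j6 1.761
jaw yaw -89.91 t 33.15 gap 0.0597 [0.5681 0.1884 0.0386]
```

```bash

python3 -m jog '[[0,-0.003,0,-0.0005,0.0005,0.003,0.7],[0,0,0,0,0,0,0.7],[0,0,0,0,0,0,0.7]]'
python3 go.py .5675 .1877 .033 90
python3 -m jog '[[0,0,0,0,0,0.001,0],[0,0,0,0,0,0,0],[0,0,0,0,0,0,0],[0,0,0,0,0,0,0],[0,0,0,0,0,0,0],[0,0,0,0,0,0,0]]'
```

```text
t: 33.45
eef_pos: [0.5664, 0.1879, 0.0341]
tool_rot: [-3.141, -0.003, 0.004]
contact_force: [1.0, 0.4, -0.4]
finger_gap: 0.06
turn [-3.5000e-03 -2.0000e-04 -3.1398e+00] shift(after turn) [-0.0011 -0.0002  0.0011] j6 1.76
turn [-0.0002  0.0022  0.0018] shift(after turn) [0.0011 0.0002 0.0011] j6 1.76
jaw yaw -89.9 t 33.45 gap 0.06 [0.5664 0.1879 0.0341]
t: 34.05
eef_pos: [0.5665, 0.1879, 0.0331]
tool_rot: [-3.141, -0.003, 0.003]
contact_force: [0.3, 0.7, 4.2]
finger_gap: 0.0332
```

```bash

python3 -m jog '[[0,0,0,0,0,-0.01,0],[0,0,0,0,0,-0.02,0],[0,0,0,0,0,-0.03,0],[0,0,0,0,0,-0.03,0],[0,0,0,-0.01,-0.005,-0.01,0],[0,0,0,-0.03,-0.01,0,0],[0,0,0,-0.03,-0.013,0,0],[0,0,0,-0.03,-0.013,0,0]]'
python3 -m jog '[[0,0,0,-0.03,-0.013,0,0],[0,0,0,-0.03,-0.012,0,0],[0,0,0,-0.018,-0.005,0,0],[0,0,0,0,0,0.02,0],[0,0,0,0,0,0.025,0],[0,0,0,0,0,0.02,0],[0,0,0,0,0,0,0],[0,0,0,0,0,0,0]]'
python3 go.py .388 .2587 .042 90
```

```text
t: 34.85
eef_pos: [0.464, 0.2288, 0.1321]
tool_rot: [3.141, 0.002, -0.007]
contact_force: [-0.4, 0.5, -1.6]
finger_gap: 0.0333
t: 35.65
eef_pos: [0.3875, 0.2584, 0.0681]
tool_rot: [3.141, 0.003, -0.007]
contact_force: [-0.5, 0.2, -2.0]
finger_gap: 0.0334
turn [-6.5000e-03  9.0000e-04 -3.1396e+00] shift(after turn) [-0.0005  0.0003  0.0261] j6 1.99
turn [0.0006 0.0042 0.002 ] shift(after turn) [ 0.0005 -0.0003  0.0261] j6 1.99
jaw yaw -89.89 t 35.65 gap 0.0334 [0.3875 0.2584 0.0681]
```

```bash

python3 -m jog '[[0,0.004,0,0.0005,0,0.015,0],[0,0,0,0,0,0.006,0],[0,0,0,0,0,0.001,0],[0,0,0,0,0,0,0],[0,0,0,0,0,0,0]]'
python3 -m jog '[[0,0,0,0,0,0.001,0],[0,0,0,0,0,0,0],[0,0,0,0,0,0,0]]'
python3 -m jog '[[0,0,0,0,0,0.001,0],[0,0,0,0,0,0,0],[0,0,0,0,0,0,0]]'
```

```text
t: 36.15
eef_pos: [0.3891, 0.2587, 0.0469]
tool_rot: [-3.141, -0.003, -0.004]
contact_force: [-0.2, -0.5, -1.1]
finger_gap: 0.0332
t: 36.45
eef_pos: [0.3888, 0.2585, 0.0454]
tool_rot: [-3.141, -0.003, -0.002]
contact_force: [-0.2, -0.3, -0.6]
finger_gap: 0.0335
t: 36.75
eef_pos: [0.3887, 0.2585, 0.0442]
tool_rot: [-3.142, -0.003, -0.002]
contact_force: [-0.3, 0.5, -1.2]
finger_gap: 0.0331
```

```bash

python3 -m jog '[[0,0,0,0,0,0.0015,0],[0,0,0,0,0,0,0],[0,0,0,0,0,0,0]]'
python3 -m jog '[[0,0,0,0,0,0.001,0],[0,0,0,0,0,0,0],[0,0,0,0,0,0,0]]'
```

```text
t: 37.05
eef_pos: [0.3887, 0.2585, 0.0427]
tool_rot: [3.142, 0.003, 0.002]
contact_force: [0.1, -1.2, -0.7]
finger_gap: 0.0334
t: 37.35
eef_pos: [0.3889, 0.2586, 0.042]
tool_rot: [-3.141, -0.003, -0.003]
contact_force: [-0.4, -0.2, 4.7]
finger_gap: 0.0335
```

```bash

python3 -m jog '[[0,0,0,0,0,0,0.7],[0,0,0,0,0,0,0.7],[0,0,0,0,0,0,0.7],[0,0,0,0,0,-0.02,0.7],[0,0,0,0,0,-0.03,0.7],[0,0,0,0,0,-0.03,0.8],[0,0,0,0.02,-0.002,-0.01,0.8],[0,0,0,0.04,-0.003,0,0.8]]'
python3 -m jog '[[0,0,0,0.04,-0.003,0,0.8],[0,0,0,0.04,-0.003,0,0.8],[0,0,0,0.034,-0.003,0,0.8],[0,0,0,0.005,0,0.02,0.8],[0,0,0,0,0,0.03,0.8],[0,0,0,0,0,0.02,0.8],[0,0,0,0,0,0,0.8],[0,0,0,0,0,0,0.8]]'
python3 go.py .568 .2728 .0314 90
```

```text
t: 38.15
eef_pos: [0.4483, 0.2642, 0.134]
tool_rot: [-3.14, -0.005, -0.005]
contact_force: [-0.5, 0.1, -0.3]
finger_gap: 0.0685
t: 38.95
eef_pos: [0.5678, 0.2729, 0.0621]
tool_rot: [3.142, 0.003, 0.002]
contact_force: [-0.3, 0.6, 1.1]
finger_gap: 0.0684
turn [ 1.6000e-03  0.0000e+00 -3.1398e+00] shift(after turn) [-0.0002 -0.0001  0.0307] j6 1.896
turn [ 0.     -0.001   0.0018] shift(after turn) [0.0002 0.0001 0.0307] j6 1.896
jaw yaw -89.9 t 38.95 gap 0.0684 [0.5678 0.2729 0.0621]
```

```bash

python3 -m jog '[[0,0,0.002,0,0,0.02,0.8],[0,0,0,0,0,0.008,0.8],[0,0,0,0,0,0.0005,0.8],[0,0,0,0,0,0,0.8],[0,0,0,0,0,0,0.8]]'
python3 go.py .568 .2728 .0314 90
python3 -m jog '[[0,0,0,0,0,0.001,0],[0,0,0,0,0,0,0],[0,0,0,0,0,0,0],[0,0,0,0,0,0,0],[0,0,0,0,0,0,0],[0,0,0,0,0,0,0]]'
```

```text
t: 39.45
eef_pos: [0.5683, 0.2731, 0.0346]
tool_rot: [-3.141, 0.0, -0.005]
contact_force: [-0.9, 0.0, -0.1]
finger_gap: 0.0684
turn [-4.7000e-03  1.0000e-03  3.1415e+00] shift(after turn) [ 0.0003 -0.0003  0.0032] j6 1.898
turn [-0.0006 -0.003  -0.0001] shift(after turn) [-0.0003  0.0003  0.0032] j6 1.898
jaw yaw -90.01 t 39.45 gap 0.0684 [0.5683 0.2731 0.0346]
t: 40.05
eef_pos: [0.5683, 0.2729, 0.0335]
tool_rot: [-3.141, 0.0, -0.004]
contact_force: [-1.9, -0.7, 4.9]
finger_gap: 0.0495
```

```bash

python3 -m jog '[[0,0,0,0,0,-0.01,0],[0,0,0,0,0,-0.02,0],[0,0,0,0,0,-0.03,0],[0,0,0,0,0,-0.03,0],[0,0,0,-0.01,-0.005,-0.01,0],[0,0,0,-0.03,-0.01,0,0],[0,0,0,-0.03,-0.013,0,0],[0,0,0,-0.03,-0.013,0,0]]'
python3 -m jog '[[0,0,0,-0.03,-0.013,0,0],[0,0,0,-0.03,-0.012,0,0],[0,0,0,-0.018,-0.005,0,0],[0,0,0,0,0,0.02,0],[0,0,0,0,0,0.025,0],[0,0,0,0,0,0.02,0],[0,0,0,0,0,0,0],[0,0,0,0,0,0,0]]'
python3 go.py .3897 .344 .0425 90
```

```text
t: 40.85
eef_pos: [0.465, 0.3139, 0.1312]
tool_rot: [3.141, -0.001, -0.002]
contact_force: [0.9, 0.5, -3.5]
finger_gap: 0.0498
t: 41.65
eef_pos: [0.3895, 0.3437, 0.0671]
tool_rot: [3.141, -0.0, 0.001]
contact_force: [-0.2, -0.2, -3.0]
finger_gap: 0.0496
turn [-9.0000e-04 -8.0000e-04  3.1414e+00] shift(after turn) [-0.0002  0.0003  0.0246] j6 2.148
turn [ 0.0005 -0.0005 -0.0002] shift(after turn) [ 0.0002 -0.0003  0.0246] j6 2.148
jaw yaw -90.01 t 41.65 gap 0.0496 [0.3895 0.3437 0.0671]
```

```bash

python3 -m jog '[[0,0,0,0,0,0.015,0],[0,0,0,0,0,0.007,0],[0,0,0,0,0,0,0],[0,0,0,0,0,0,0]]'
python3 -m jog '[[0,0,0,0,0,0.001,0],[0,0,0,0,0,0,0],[0,0,0,0,0,0,0]]'
python3 -m jog '[[0,0,0,0,0,0.001,0],[0,0,0,0,0,0,0],[0,0,0,0,0,0,0]]'
```

```text
t: 42.05
eef_pos: [0.3901, 0.344, 0.0459]
tool_rot: [-3.141, 0.0, -0.003]
contact_force: [0.1, 0.3, -3.3]
finger_gap: 0.0493
t: 42.35
eef_pos: [0.3899, 0.344, 0.0446]
tool_rot: [-3.141, 0.0, -0.003]
contact_force: [-0.5, -0.1, -4.0]
finger_gap: 0.0492
t: 42.65
eef_pos: [0.3897, 0.3439, 0.0432]
tool_rot: [-3.142, 0.0, -0.002]
contact_force: [0.0, -0.2, -3.4]
finger_gap: 0.0498
```

```bash

python3 -m jog '[[0,0,0,0,0,0.001,0],[0,0,0,0,0,0,0],[0,0,0,0,0,0,0]]'
python3 -m jog '[[0,0,0,0,0,0.0005,0],[0,0,0,0,0,0,0],[0,0,0,0,0,0,0]]'
```

```text
t: 42.95
eef_pos: [0.3898, 0.3439, 0.0424]
tool_rot: [-3.141, 0.0, -0.003]
contact_force: [0.0, 0.3, -0.1]
finger_gap: 0.0495
t: 43.25
eef_pos: [0.3898, 0.3439, 0.0424]
tool_rot: [-3.141, 0.0, -0.003]
contact_force: [-1.6, -0.8, 5.2]
finger_gap: 0.0497
```

```bash

python3 -m jog '[[0,0,0,0,0,0,0.8],[0,0,0,0,0,0,0.8],[0,0,0,0,0,0,0.8],[0,0,0,0,0,-0.02,0.8],[0,0,0,0,0,-0.04,0.8],[0,0,0,0,0,-0.045,1],[0,0,0,0.02,0.01,0,1],[0,0,0,0.04,0.017,0,1]]'
python3 -m jog '[[0,0,0,0.04,0.017,0,1],[0,0,0,0.04,0.017,0,1],[0,0,0,0.04,0.017,0,1],[0,0,0,0.04,0.017,0,1],[0,0,0,0.04,0.017,0,1],[0,0,0,0.006,0.002,0,1],[0,0,0,0,0,0,1],[0,0,0,0,0,0,1]]'
python3 go.py .656 .2296 .0437 90
```

```text
t: 44.05
eef_pos: [0.449, 0.318, 0.1488]
tool_rot: [-3.14, -0.005, -0.005]
contact_force: [-0.0, 0.0, -1.0]
finger_gap: 0.0858
t: 44.85
eef_pos: [0.6545, 0.2303, 0.1466]
tool_rot: [-3.141, -0.0, 0.0]
contact_force: [-0.2, 0.8, 0.2]
finger_gap: 0.0853
turn [-2.0000e-04 -2.0000e-04 -3.1414e+00] shift(after turn) [-0.0015 -0.0007  0.1029] j6 1.799
turn [-0.0001  0.0001  0.0002] shift(after turn) [0.0015 0.0007 0.1029] j6 1.799
jaw yaw -89.99 t 44.85 gap 0.0853 [0.6545 0.2303 0.1466]
```

```bash

python3 -m jog '[[0,0,0,0.001,0.0005,0.03,1],[0,0,0,0,0,0.03,1],[0,0,0,0,0,0.025,1],[0,0,0,0,0,0.015,1],[0,0,0,0,0,0,1],[0,0,0,0,0,0,1]]'
python3 go.py .656 .2296 .0437 90
python3 -m jog '[[0,0,0,0,0,0.001,0],[0,0,0,0,0,0,0],[0,0,0,0,0,0,0],[0,0,0,0,0,0,0],[0,0,0,0,0,0,0],[0,0,0,0,0,0,0]]'
python3 go.py .656 .2296 .0437 90
```

```text
t: 45.45
eef_pos: [0.6568, 0.23, 0.0483]
tool_rot: [-3.141, -0.001, -0.004]
contact_force: [0.9, 0.3, 1.1]
finger_gap: 0.0854
turn [ 4.100e-03 -6.000e-04 -3.141e+00] shift(after turn) [ 0.0008 -0.0004  0.0046] j6 1.797
turn [-0.0004 -0.0026  0.0006] shift(after turn) [-0.0008  0.0004  0.0046] j6 1.797
jaw yaw -89.97 t 45.45 gap 0.0854 [0.6568 0.23   0.0483]
t: 46.05
eef_pos: [0.6575, 0.2296, 0.0475]
tool_rot: [-3.141, 0.0, -0.006]
contact_force: [-1.0, 1.3, 5.5]
finger_gap: 0.0425
turn [-5.9000e-03  1.4000e-03  3.1413e+00] shift(after turn) [ 0.0015 -0.      0.0038] j6 1.797
turn [-0.0009 -0.0037 -0.0003] shift(after turn) [-0.0015  0.      0.0038] j6 1.797
jaw yaw -90.01 t 46.05 gap 0.0425 [0.6575 0.2296 0.0475]
```

```bash

python3 -m jog '[[0,0,0,0,0,-0.01,0],[0,0,0,0,0,-0.02,0],[0,0,0,0,0,-0.03,0],[0,0,0,0,0,-0.03,0],[0,0,0,-0.01,-0.005,-0.01,0],[0,0,0,-0.03,-0.01,0,0],[0,0,0,-0.03,-0.013,0,0],[0,0,0,-0.03,-0.013,0,0]]'
python3 -m jog '[[0,0,0,-0.03,-0.013,0,0],[0,0,0,-0.03,-0.012,0,0],[0,0,0,-0.018,-0.006,0,0],[0,0,0,0,0,0.02,0],[0,0,0,0,0,0.025,0],[0,0,0,0,0,0.02,0],[0,0,0,0,0,0,0],[0,0,0,0,0,0,0]]'
python3 go.py .4794 .302 .0563 90
```

```text
t: 46.85
eef_pos: [0.5538, 0.2704, 0.1445]
tool_rot: [3.141, -0.001, -0.003]
contact_force: [0.3, 1.5, -4.5]
finger_gap: 0.0427
t: 47.65
eef_pos: [0.4778, 0.3013, 0.0805]
tool_rot: [3.141, 0.0, -0.001]
contact_force: [1.1, -0.1, -4.7]
finger_gap: 0.0424
turn [-6.0000e-04  1.1000e-03 -3.1416e+00] shift(after turn) [-0.0016  0.0007  0.0242] j6 1.998
turn [0.0007 0.0004 0.    ] shift(after turn) [ 0.0016 -0.0007  0.0242] j6 1.998
jaw yaw -90.0 t 47.65 gap 0.0424 [0.4778 0.3013 0.0805]
```

```bash

python3 -m jog '[[0,0,0,0.001,-0.0005,0.015,0],[0,0,0,0,0,0.006,0],[0,0,0,0,0,0,0],[0,0,0,0,0,0,0]]'
python3 -m jog '[[0,0,0,0,0,0.001,0],[0,0,0,0,0,0,0],[0,0,0,0,0,0,0]]'
python3 -m jog '[[0,0,0,0,0,0.001,0],[0,0,0,0,0,0,0],[0,0,0,0,0,0,0]]'
```

```text
t: 48.05
eef_pos: [0.4799, 0.302, 0.0606]
tool_rot: [-3.141, 0.0, -0.003]
contact_force: [0.8, -0.5, -4.7]
finger_gap: 0.0426
t: 48.35
eef_pos: [0.4798, 0.3019, 0.0592]
tool_rot: [-3.141, 0.0, -0.003]
contact_force: [-0.9, -0.7, -4.9]
finger_gap: 0.0424
t: 48.65
eef_pos: [0.4797, 0.3018, 0.0578]
tool_rot: [-3.142, 0.0, -0.002]
contact_force: [-0.4, 0.7, -5.2]
finger_gap: 0.0429
```

```bash

python3 -m jog '[[0,0,0,0,0,0.001,0],[0,0,0,0,0,0,0],[0,0,0,0,0,0,0]]'
python3 -m jog '[[0,0,0,0,0,0.0008,0],[0,0,0,0,0,0,0],[0,0,0,0,0,0,0]]'
```

```text
t: 48.95
eef_pos: [0.4797, 0.3018, 0.0568]
tool_rot: [-3.142, 0.0, -0.002]
contact_force: [0.5, 0.3, -4.4]
finger_gap: 0.0429
t: 49.25
eef_pos: [0.4798, 0.3019, 0.0565]
tool_rot: [-3.141, 0.0, -0.003]
contact_force: [-2.9, -0.2, 1.6]
finger_gap: 0.0429
```

```bash

python3 -m jog '[[0,0,0,0,0,0,1],[0,0,0,0,0,0,1],[0,0,0,0,0,0,1],[0,0,0,0,0,0,1],[0,0,0,0,0,-0.02,1],[0,0,0,0,0,-0.04,1],[0,0,0,0,0,-0.05,1],[0,0,0,0,0,-0.03,1]]'
python3 -m jog '[[0,0,0,0,0.04,0,1],[0,0,0,0,0.05,0,1],[0,0,0,0,0.05,0,1],[0,0,0,0,0.05,0,1],[0,0,0,0,0.05,0,1],[0,0,0,0,0.05,0,1],[0,0,0,0,0.04,0,1],[0,0,0,0,0,0,1]]'
python3 - <<'E'
from h import *
D={c:manip.snapshot(c) for c in('top','side')}
P=parts(.012);G=dict(chuck_mid=(.476,.301),bush_mid=(.39,.259),vblock_mid=(.39,.343))
for n,g in G.items():
    for c in D:
        m=pick(D[c],c,n,[*g,.03])
        if m is not None: print(n,c,fit([(D[c],m)],P[n],[*g,0])[0].round(4))
m=pick(D['top'],'top','parallel_bar_mid',[.603,-.281,.022])
if m is not None: print('bar',fit([(D['top'],m)],P['parallel_bar_mid'],[.603,-.28,-.22])[0].round(4))
cv2.imwrite('pics/c8.png',np.hstack([cv2.resize(D['side']['img'][200:300,220:320],(390,390),interpolation=cv2.INTER_CUBIC),cv2.resize(D['top']['img'][180:260,130:210],(390,390),interpolation=cv2.INTER_CUBIC)]))
E
```

```text
t: 50.05
eef_pos: [0.4805, 0.3023, 0.1997]
tool_rot: [-3.14, 0.0, -0.009]
contact_force: [0.5, 0.2, 0.6]
finger_gap: 0.0855
t: 50.85
eef_pos: [0.4796, -0.0325, 0.1962]
tool_rot: [3.14, -0.009, 0.003]
contact_force: [0.3, 0.1, 0.0]
finger_gap: 0.0853
chuck_mid top [0.4767 0.3015 0.1298]
chuck_mid side [0.4771 0.2952 0.0352]
bush_mid top [0.392  0.2584 0.0276]
bush_mid side [0.3917 0.2538 0.1279]
vblock_mid top [0.3922 0.3423 0.0025]
vblock_mid side [ 0.3895  0.341  -0.0205]
bar [ 0.6017 -0.2765 -0.2103]
```

View pics/c8.png

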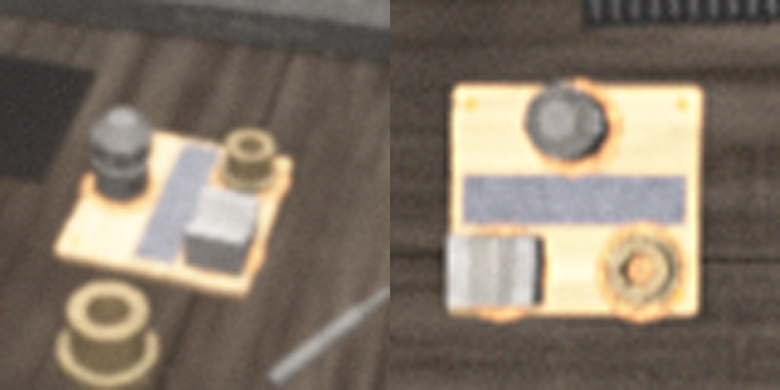

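The picture shows chuck, bush and V-block upright on their cork discs, and the V-block square with the board. All three are within about 3 mm of the start fits in the same camera. The gripper is clear and still, so I hand the job in.

```bash
python3 -m jog '[[0,0,0,0,0,0,1],[0,0,0,0,0,0,1]]'; python3 -c "
from plant import manip
print(manip.close_job())"
```

```text
t: 51.5
eef_pos: [0.4795, -0.0278, 0.196]
tool_rot: [-3.141, -0.001, -0.002]
contact_force: [-0.8, 0.9, 0.0]
finger_gap: 0.0857
the job is handed in; nothing more can be done
None
```

I cleared the chuck, V-block and small bush onto the rubber mat, laid the bar on the cork-topped pad, and put the three parts back on the board. I handed the job in at about 51.5 s of the 144 s allowed; no verdict was reported.

**Three parts:** In the last pictures all three stand upright on their cork discs. By the same camera's fits they are within about 3 mm of where they started. The V-block is square with the board to about 0.02 rad.

**Bar:** It lies flat on the pad, about 1 to 5 mm from the pad's centre and within about 0.02 rad of its direction. The bar on the pad was checked from the top camera only, since the side camera gave no usable fit of the pad.

**Disagreements:** The side camera put the y positions 1 to 6 mm lower than the top camera, before and after alike, which looks like a calibration and outline bias. The fit of the whole board at the start was poor because the parts covered it, so I took the board's place from the parts instead. I could not fit the chuck's position on the mat by network, so I judged it from the picture and one back-projected point.

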